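Close the test station on the board that is loaded

TASK

A circuit board has been put in one of the two nests of the test station, but it is not pushed in all the way; the other nest is idle, with the flush cutters left lying in it. Slide the board fully home into its edge connector, swing down the lid over that board until it is shut, and swing that lid's hasp over until it hangs flat over its catch. Leave the idle nest with its lid, hasp and cutters as they are, and do not disturb the meter, the solder spool or the parts bin.

Things in the scene. Friction and masses are not known exactly. Their poses are not given: they have to be found in the camera images.
- station: Fixed twin-nest board test station, dark block 160 (x) x 290 (y) mm with aluminium walls up to z = 73 mm. Origin on its underside, midway between the nests; front face (robot's side) at x = -75, back at x = +85 mm. Nests left and right, centred at y = +70 and -70 mm, are 84 mm wide channels along x, floor at z = 50 mm, open at the front; floor and side walls run to the front face.
- nest_left_stop (a point): Left nest: the stop at its back that the board's far edge meets when home, at floor level on the nest's centre line (station x = +46, y = +70, z = 50 mm). The jaw of a black edge connector overhangs the last 10 mm before it, 6.5 mm above the floor.
- nest_right_stop (a point): The same in the right nest (station x = +46, y = -70, z = 50 mm).
- board: Green circuit board 110 (x) x 80 (y) x 2.4 mm, 70 to 130 g, in either nest, 15 to 30 mm short of home. Origin: centre of its underside; +x to the connector. Along its near (-x) edge a white terminal row 60 (y) x 12 (x) mm, flush with that edge, top at z = 14.4 mm. Home: origin at station x = -9, near edge at -64 mm; the lid's lip comes down 5 mm before that edge and lands on a board left out.
- cutters: Flush cutters with orange handles, 115 x 55 x 11 mm, 80 g, loose in the idle nest, jaws to the back, handles hanging out over the front. Origin: underside, near its middle. Not to be disturbed.
- lid_left (a joint): Left nest's lid (rad): 0 shut, 1.57 upright, starts 1.35 to 1.65. Aluminium frame, clear window, 149 (hinge to front edge) x 118 (y) x 6 mm, centred on its nest; shut, its top is at station z = 81 mm. A lip 82 mm wide and 6 thick drops 21 mm below its front edge. Stiff hinge: stays where it is left; 1 to 3 N on its outer face near the front moves it.
- lid_right (a joint): The same for the right nest's lid.
- lid_left_hinge (a point): On the left lid's hinge line (along station y), at the nest's centre line: station x = +72, z = 75 mm, in the plane of the lid's underside.
- lid_right_hinge (a point): The same for the right lid.
- lid_left_edge (a point): Middle of the front edge of the left lid's outer (upper) face, 149 mm from its hinge line; z is the outer normal.
- lid_right_edge (a point): The same for the right lid.
- hasp_left (a joint): Left lid's hasp (rad, relative to the lid). Lid shut: 0 = strap hanging straight down flat over the catch, 1.57 = pointing to the robot, 3.14 = straight up, more = leaning back (stops at 3.8); starts 2.8 to 3.6. Steel strap 24 wide, 4 thick, its end 56 mm from the pivot, on the nest's centre line. Stiff pivot: stays where it is left; 0.3 N at the end moves it.
- hasp_right (a joint): The same for the right lid's hasp.
- hasp_left_pivot (a point): Middle of the left hasp's pivot line (along station y), on the lid's front edge, 153.5 mm from the lid's hinge line, 4 mm above its underside; lid shut: station x = -81.5, z = 79 mm.
- hasp_right_pivot (a point): The same for the right hasp.
- hasp_left_end (a point): Free end of the left hasp's strap, on its centre line.
- hasp_right_end (a point): The same for the right hasp.
- catch_left (a point): Tip of the left hasp's catch, a steel lug 12 x 6 mm standing 8.5 mm out of the station's front face at z = 42 mm; it fills the slot of the closed strap and is flush with it.
- catch_right (a point): The same for the right hasp.
- meter: Red and dark multimeter 185 x 88 x 47 mm lying on the table at the left, loose. Origin: centre of its underside. Not to be disturbed.
- spool: Grey solder spool, standing, 60 mm diameter, 46 mm high, at the right, loose. Origin: centre of its underside. Not to be disturbed.
- bin: Open red parts bin 150 x 105 x 55 mm at the right, loose. Origin: centre of its underside. Not to be disturbed.
Things that resemble listed ones, but are neither listed nor needed, are in the scene too. What is meant by the board is not purple, and is the smaller of those in its own colour.

How it is judged:
By the outcome, as a careful person would: the job done as asked, in the order asked, and still so for the second after the job is handed in, with the robot touching nothing.
It also fails if it takes over 61 s, if anything falls off the work surface, if the arm or the gripper's body presses on something with over 40 N, if the wrist force passes 120 N, or if a joint passes its speed limit or range.

ROBOT

A 7-joint arm with a two-finger parallel gripper is mounted at the origin on the work surface. World frame = base frame: x ahead of the robot, y to its left, z up, the work surface at z = 0. Lengths are in m, angles in rad, forces in N, time in s.
With the tool pointing down it reaches from about 0.375 to 0.925 m from the base axis. Payload 3.1 kg.
Tool frame: the origin (TCP) lies midway between the tips of the shut fingers; the grasp point (between the pads) lies 19 mm behind it (arm.pinch_z is the distance from the TCP to the grasp point, in m); z points along the fingers, y is the line along which they close (so a half turn about z gives the same grasp; the last joint's range is limited). The gripper opens to 85 mm and grips with 20 to 120 N. Pads are 22 mm wide; open, the fingers measure 114 mm over their backs; the gripper's body (76 mm by 85 mm) begins 54 mm behind the grasp point. The pads swing forward as they close: fully open they stand 13 mm farther back than shut.
Start: joints at [1.234, 0.383, 0.044, 1.598, -0.018, 1.161, -0.05], TCP at [0.154, -0.632, 0.231] pointing down, gripper open.
Joint ranges: [-2.61, 2.61], [-0.41, 2.15], [-1.48, 1.57], [0, 2.5], [-1.57, 4.71], [0.05, 1.97], [-2.85, 2.85]. Speed limits (rad/s): [2.79, 2.79, 3.14, 3.14, 3.14, 3.14, 3.14].

INTERFACE

Orientations are given as a 3x3 rotation matrix whose columns are the frame's x, y, z axes.
In Python, from rig import telemetry, optics, ticket, models, arm gives the robot as it stands.
- The arm moves only by the shell command python3 -m handwheel 'ROWS' [OPENING] [FORCE]. ROWS is JSON, a list of rows, each a list of 2 entries, a list of its own where there are three numbers: the shift along the tool's x, y, z in cm, then the turn about the tool's z in rad. A call has 1 to 10 rows; each row is the pose to reach, as a shift and turn from the pose commanded when the call began, along the tool's axes at that moment; what a row does not reach only later rows make up. A row lasts 1/12 s, in which the tool goes at most 41.7 mm and 7.16 degrees, less where a joint would pass 70% of its speed; a pose out of reach is approached as far as the arm can. A call with a gripper value outside its range is refused whole. OPENING is the finger opening in cm, from 0 to 8.54, set as the call begins (- or left out, the last holds). The fingers move at their own pace and stop on an object; FORCE is the grip in N (left out, the last holds). Time passes only in rows, so rows that repeat a pose let the fingers close. It gives the time, the measured TCP pose, the force, the opening and the grip force at its end, in the units of the state.
- telemetry.state(): the state, without advancing time (a new reading comes with each control period).
- optics.snapshot(name): name is "scene" or "top" or "wrist"; returns the picture (384x512x3 uint8, red, green, blue); there is no depth.
- optics.get_calibration(name): a dict with "vertical_fov" (degrees; the focal length in pixels is half the picture's height over the tangent of half this angle, whatever the lens; pixels are square), "cx", "cy" (the principal point, pixels), "k1" (the pictures are not rectified: a ray, as slopes to the right and down, at radius r is drawn at 1 + k1 r^2 times it, then the intrinsics apply), "extrinsics" (4x4, takes a point from camera to world coordinates). Camera axes: x right, y up, looking along -z (the intrinsics and any distortion apply to the point x, -y, -z); pixel columns grow to the right and rows downward; lengths in m; the calibration is good to about 2 mm. A picture is of the moment at which its call begins: read the wrist's pose just before it. get_calibration takes no time and is no camera call; for the wrist camera it gives the pose at the moment of the call.
- ticket.close_job(): hands the job in; it is judged then, once.
Trained networks look in the newest picture that a camera, given by its name, has taken for a name from the list of things; names that differ only in an ending like _2 or _b are one class to them, and where a whole thing is asked for, a point or a joint stands for the part that bears it (a point fixed in the world has none). Each returns a list of dicts, best first, with "confidence" (0 to 1); they miss things now and then, are a little off and sometimes report something else, mostly with a low value. They report only what shows in the picture. A call takes as long as a camera call. They do not tell look-alikes from the thing itself.
- models.outline_of(camera, target): "region" (384x512 bool, what is visible of it) and "position" ([row, column] in pixels, amid what is visible of it).
- models.landmark_of(camera, target): "position" ([row, column] in pixels: a listed point, or the origin of a listed thing).
The state is a dict: "clock": time; "joint_positions": joint angles; "joint_vel": joint speeds; "joint_efforts": joint torques, N m; "ee_pos": TCP position; "tool_rot": TCP orientation; "ft_force": force on the tool from outside, world axes, zero at the start; "ft_torque": the same for the moment, N m; "opening": finger opening in m; "grasp_force": force on a finger pad.
Only numpy, scipy, OpenCV 4.12 (cv2) and the standard library are available. Lean on these libraries where they do the work, as an engineer would, in place of code of your own. Each camera call takes 0.05 s, during which the arm holds its last target. There are 200 camera calls.

## Working session

There is one attempt and no reset: what is moved stays moved. The work goes in short steps, Python scripts to look and compute and a shell command to move; the robot and the scene stay as the last step left them, time stands still between calls to the robot, and variables do not carry over. Pictures are saved under pics/ and viewed, at most 10 in all, crops included, and the job is handed in when it is done.

```bash
ls; mkdir -p pics; cat > h.py <<'E'
import numpy as np, cv2
from rig import telemetry, optics, ticket, models, arm
def cal(n):
    c=optics.get_calibration(n); f=192/np.tan(np.radians(c["vertical_fov"])/2)
    return c,f
def ray(n,rc,c=None):
    c,f=cal(n) if c is None else c
    d=np.array([(rc[1]-c["cx"])/f,(rc[0]-c["cy"])/f]); u=d.copy()
    for _ in range(30): u=d/(1+c["k1"]*(u@u))
    E=np.array(c["extrinsics"]); v=E[:3,:3]@np.array([u[0],-u[1],-1]); return E[:3,3],v
def at_z(n,rc,z,c=None):
    o,v=ray(n,rc,c); return o+v*(z-o[2])/v[2]
def proj(n,p,c=None):
    c,f=cal(n) if c is None else c
    E=np.array(c["extrinsics"]); q=E[:3,:3].T@(np.array(p)-E[:3,3]); u=np.array([q[0],-q[1]])/-q[2]
    u=u*(1+c["k1"]*(u@u)); return np.array([u[1]*f+c["cy"],u[0]*f+c["cx"]])
def tri(obs):
    A=np.zeros((3,3));b=np.zeros(3)
    for o,v in obs:
        v=v/np.linalg.norm(v);P=np.eye(3)-np.outer(v,v);A+=P;b+=P@o
    return np.linalg.solve(A,b)
E
python3 - <<'E'
from h import *
np.set_printoptions(precision=3,suppress=True)
ims=[]
for n in("scene","top"):
    im=optics.snapshot(n); cv2.imwrite(f"pics/{n}0.png",im[:,:,::-1]); ims.append(im)
    c,f=cal(n);print(n,f,c["cx"],c["cy"],c["k1"],np.array(c["extrinsics"]))
    for t in["board","cutters","station","nest_left_stop","nest_right_stop","lid_left_edge","lid_right_edge","lid_left_hinge","lid_right_hinge","hasp_left_pivot","hasp_right_pivot","hasp_left_end","hasp_right_end","catch_left","catch_right","meter","spool","bin"]:
        print(n,t,[(np.round(d["position"]).tolist(),round(d["confidence"],2)) for d in models.landmark_of(n,t)[:4]])
cv2.imwrite("pics/a.png",cv2.resize(np.vstack(ims)[:,:,::-1],None,fx=.78,fy=.78))
s=telemetry.state();print(s)
E
```

```text
pics
scene 465.9829969165169 251.28323789120796 189.91091412375366 -0.09941172111382292 [[ 0.167 -0.7    0.695  1.426]
 [ 0.986  0.105 -0.131 -0.19 ]
 [ 0.019  0.707  0.707  1.079]
 [ 0.     0.     0.     1.   ]]
scene board [([274.0, 183.0], 0.79), ([150.0, 319.0], 0.62), ([227.0, 246.0], 0.58)]
scene cutters [([213.0, 286.0], 0.64)]
scene station [([238.0, 269.0], 0.74)]
scene nest_left_stop [([226.0, 299.0], 0.96), ([247.0, 251.0], 0.67), ([200.0, 282.0], 0.5)]
scene nest_right_stop [([243.0, 252.0], 0.66)]
scene lid_left_edge [([193.0, 311.0], 0.8)]
scene lid_right_edge [([202.0, 254.0], 0.98)]
scene lid_left_hinge [([234.0, 302.0], 0.85)]
scene lid_right_hinge []
scene hasp_left_pivot [([196.0, 311.0], 0.48)]
scene hasp_right_pivot [([203.0, 256.0], 0.64), ([225.0, 246.0], 0.6)]
scene hasp_left_end [([211.0, 289.0], 0.71), ([233.0, 302.0], 0.7), ([219.0, 264.0], 0.61), ([215.0, 321.0], 0.46)]
scene hasp_right_end [([220.0, 262.0], 0.66), ([211.0, 374.0], 0.45), ([239.0, 270.0], 0.37)]
scene catch_left [([202.0, 282.0], 0.88)]
scene catch_right [([210.0, 374.0], 0.17)]
scene mete
[... 1118 characters left out ...]
 208.0], 0.7)]
top catch_right []
top meter [([179.0, 113.0], 0.93)]
top spool [([122.0, 375.0], 0.84)]
top bin [([200.0, 383.0], 0.6)]
{'clock': 1.9, 'joint_positions': array([ 1.234,  0.383,  0.044,  1.598, -0.018,  1.161, -0.05 ]), 'joint_vel': array([ 0.001, -0.001, -0.002, -0.001,  0.   , -0.001, -0.   ]), 'joint_efforts': array([ -0.   , -43.343,   1.023, -24.991,   0.01 ,   0.002,   0.   ]), 'ee_pos': array([ 0.154, -0.632,  0.231]), 'tool_rot': array([[ 0.972,  0.237, -0.   ],
       [ 0.237, -0.972,  0.   ],
       [ 0.   , -0.   , -1.   ]]), 'ft_force': array([ 0.113, -0.511,  0.363]), 'ft_torque': array([-0.014,  0.046,  0.009]), 'grasp_force': 0.0, 'opening': 0.08540457425523346}
```

View picture.

View pics/a.png

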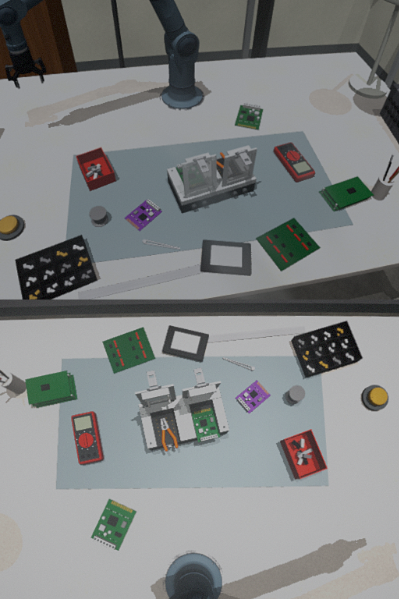

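```bash
python3 - <<'E'
import cv2
a=cv2.imread("pics/top0.png")[70:230,150:350]; cv2.imwrite("pics/b.png",cv2.resize(a,None,fx=3.7,fy=3.7,interpolation=cv2.INTER_CUBIC))
E
```

```text
(no output)
```

View pics/b.png

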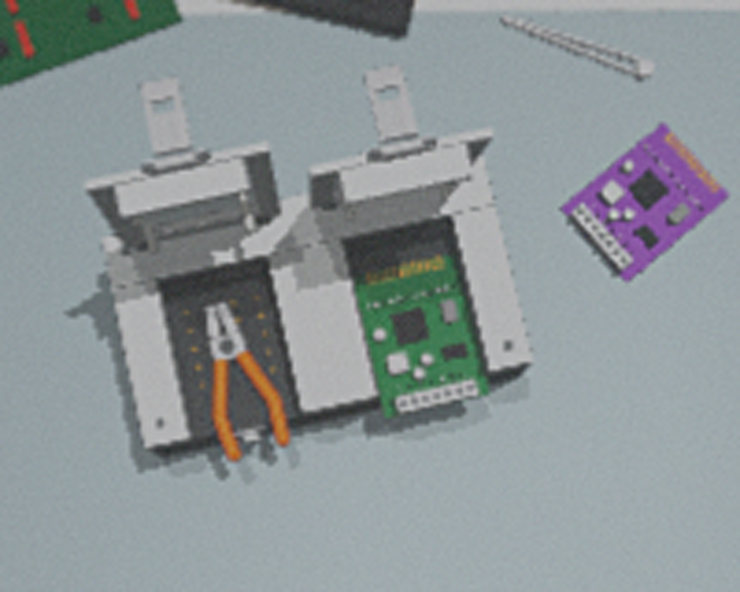

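```bash
cat > fit.py <<'E'
from h import *
from scipy.optimize import least_squares
def S(p,q): # station -> world
    c,s=np.cos(p[2]),np.sin(p[2]); x,y,z=q
    return np.array([p[0]+c*x-s*y,p[1]+s*x+c*y,z])
E
python3 - <<'E'
from fit import *
np.set_printoptions(precision=3,suppress=True)
L=[("top",(.046,.07,.05),(146,210)),("top",(.046,-.07,.05),(133,259)),("top",(.0,0,0),(158.5,237.5)),
("top",(-.0835,.07,.042),(186,216)),("top",(.072,.07,.075),(134,205)),("top",(.072,-.07,.075),(117,257)),
("top",(-.075,.145,.073),(70+447/3.7,150+147/3.7)),("top",(-.075,-.145,.073),(70+362/3.7,150+530/3.7)),
("scene",(.046,.07,.05),(226,299)),("scene",(.046,-.07,.05),(245,251)),("scene",(.072,.07,.075),(234,302)),("scene",(-.0835,.07,.042),(202,282)),("scene",(0,0,0),(238,269))]
C={n:cal(n) for n in("top","scene")}
r=lambda p:np.concatenate([proj(n,S(p,q),C[n])-np.array(m) for n,q,m in L])
f=least_squares(r,[.5,0,.2],loss="soft_l1",f_scale=2); print(f.x); print(f.fun.reshape(-1,2))
p=f.x; np.save("p.npy",p)
# lids & hasps
for nm,y in(("left",.07),("right",-.07)):
    ob={"left":[((193,311),(111,197)),((196,311),(115,198)),None],"right":[((202,254),(110,257)),((203,256),(111,259)),((220,262),(87,254))]}[nm]
    for k,o in zip(("edge","pivot","end"),ob):
        if o:
            w=tri([ray("scene",o[0],C["scene"]),ray("top",o[1],C["top"])]); c,s=np.cos(p[2]),np.sin(p[2]);d=w[:2]-p[:2]
            print(nm,k,"world",w,"station",c*d[0]+s*d[1],-s*d[0]+c*d[1],w[2])
# board near-edge corners from the crop (bottom edge z .0524)
for q in((390,418),(488,392)):
    w=at_z("top",(70+q[1]/3.7,150+q[0]/3.7),.0524,C["top"]); c,s=np.cos(p[2]),np.sin(p[2]);d=w[:2]-p[:2];print("board",w,c*d[0]+s*d[1],-s*d[0]+c*d[1])
print("catch_r",S(p,(-.0835,-.07,.042)), np.hypot(*S(p,(-.12,-.07,0))[:2]))
E
```

```text
[0.57  0.025 0.197]
[[-2.582 -1.95 ]
 [ 0.241 -1.864]
 [-0.674 -1.042]
 [ 2.874  1.524]
 [-1.935  0.251]
 [ 4.709 -1.589]
 [-0.635 -1.118]
 [ 0.153  0.765]
 [ 5.631 -2.023]
 [-0.173  0.554]
 [-1.398 -0.346]
 [ 0.797 -2.947]
 [-0.542 -1.325]]
left edge world [0.631 0.112 0.237] station 0.077273798715038 0.07332711180154898 0.2366073443675898
left pivot world [0.627 0.113 0.221] station 0.07360664275825955 0.07528821380669001 0.2211853903880611
right edge world [ 0.634 -0.031  0.229] station 0.05157828777874157 -0.06709893216535534 0.22864066544426978
right pivot world [ 0.633 -0.031  0.225] station 0.05141493859566963 -0.06689374568265612 0.2247792820938153
right end world [ 0.692 -0.023  0.224] station 0.10999706298399627 -0.07073123985464749 0.2240378135595852
board [ 0.488 -0.028  0.052] -0.09056532942692254 -0.03544367955608091
board [ 0.507 -0.101  0.052] -0.08665406646739954 -0.11087384578665066
catch_r [ 0.502 -0.06   0.042] 0.4708043449510817
```

```bash
python3 -m handwheel '[[[21,-23.5,0],0.042],[[43,-47.5,0],0.042],[[43,-47.5,0],0.042],[[43,-47.5,0],0.042],[[43,-47.5,0],0.042],[[43,-47.5,0],0.042],[[43,-47.5,0],0.042],[[43,-47.5,0],0.042],[[43,-47.5,0],0.042],[[43,-47.5,0],0.042]]' 2.5 60
```

```text
clock: 2.73
ee_pos: [0.3529, -0.2635, 0.2317]
tool_rot: [[0.981, 0.195, 0.001], [0.195, -0.981, -0.001], [0.001, 0.001, -1.0]]
ft_force: [1.1, -0.9, 0.0]
opening: 0.0251
grasp_force: 0.0
```

```bash
python3 -m handwheel '[[[4,-5,1],0],[[8,-10,4],0],[[12,-14,7],0],[[14,-17,10],0],[[14,-17,10],0],[[14,-17,10],0],[[14,-17,10],0],[[14,-17,10],0]]'
cat > st.py <<'E'
from fit import *
np.set_printoptions(precision=4,suppress=True)
p=np.load("p.npy")
def inv(w):
    c,s=np.cos(p[2]),np.sin(p[2]);d=np.array(w)[:2]-p[:2];return np.array([c*d[0]+s*d[1],-s*d[0]+c*d[1],w[2]])
def rep():
    s=telemetry.state();R=np.array(s["tool_rot"]);print("t",s["clock"],"station",inv(s["ee_pos"]),"yaw",np.arctan2(R[1,0],R[0,0]),"F",s["ft_force"]);return s
def go(q): # tool cm from current to station point q
    s=telemetry.state();R=np.array(s["tool_rot"]);return 100*R.T@(S(p,q)-s["ee_pos"])
E
python3 - <<'E'
from st import *
rep(); C=cal("wrist"); im=optics.snapshot("wrist"); cv2.imwrite("pics/w1.png",im[:,:,::-1])
for t in["board","catch_right","catch_left","nest_right_stop","hasp_right_pivot","lid_right_edge"]:
    for d in models.landmark_of("wrist",t)[:2]: print(t,d["position"],round(d["confidence"],2))
for q in[(-.075,-.028,.073),(-.075,-.112,.073),(-.075,-.145,.073),(-.0835,-.07,.042),(-.0885,-.11,.0524),(-.0885,-.03,.0524)]: print(q,proj("wrist",S(p,q),C))
E
```

```text
clock: 3.4
ee_pos: [0.4561, -0.0687, 0.1304]
tool_rot: [[0.98, 0.201, -0.002], [0.201, -0.98, 0.001], [-0.002, -0.002, -1.0]]
ft_force: [-0.3, -1.3, 0.3]
opening: 0.0253
grasp_force: 0.0
t 3.4 station [-0.1299 -0.0694  0.1304] yaw 0.20214561600365447 F [-0.3063 -1.2578  0.2908]
board [51.6, 257.7] 0.74
catch_left [129.2, 67.5] 0.72
catch_left [19.4, 166.0] 0.65
(-0.075, -0.028, 0.073) [123.6418 192.9973]
(-0.075, -0.112, 0.073) [124.6024 329.9768]
(-0.075, -0.145, 0.073) [125.5641 382.5441]
(-0.0835, -0.07, 0.042) [132.4447 260.8816]
(-0.0885, -0.11, 0.0524) [141.9581 319.3594]
(-0.0885, -0.03, 0.0524) [141.1594 202.5133]
```

View pics/w1.png

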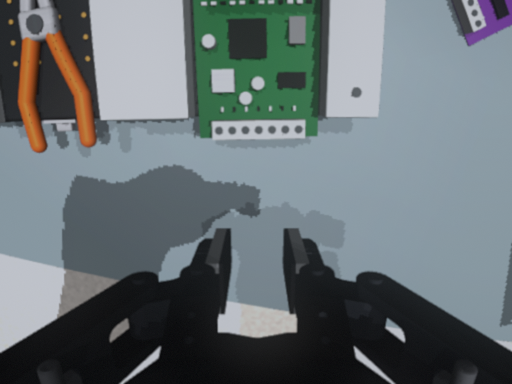

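```bash
python3 - <<'E'
from st import *
C={n:cal(n) for n in("top","wrist")}
L=[("wrist",(-.075,.028,.073),(121.5,100)),("wrist",(-.075,-.028,.073),(119,189)),("wrist",(-.075,-.112,.073),(116.5,328)),("wrist",(-.075,-.145,.073),(116,379.5)),
("top",(-.075,.145,.073),(70+447/3.7,150+147/3.7)),("top",(-.075,-.145,.073),(70+362/3.7,150+530/3.7))]
r=lambda p:np.concatenate([proj(n,S(p,q),C[n])-np.array(m) for n,q,m in L])
f=least_squares(r,p); print(f.x); print(f.fun.reshape(-1,2)); p[:]=f.x; np.save("p.npy",p)
rep()
for m in((137,200),(134.5,318)): print("board",inv(at_z("wrist",m,.0524,C["wrist"])))
print("go",go((-.118,-.07,.058)))
E
```

```text
[0.5725 0.024  0.2125]
[[ 0.2049  1.8323]
 [-0.1583  0.7074]
 [-0.0702 -1.9065]
 [ 0.1506 -0.8834]
 [-0.874  -0.2732]
 [-1.6959  1.2064]]
t 3.75 station [-0.1339 -0.0701  0.132 ] yaw 0.19399530883732494 F [-0.535   0.8035 -0.6887]
board [-0.0886 -0.0301  0.0524]
board [-0.0884 -0.1112  0.0524]
go [ 1.5779 -0.0461  7.4019]
```

```bash
python3 -m handwheel '[[[1.6,0,3],-0.018],[[1.6,0,6],-0.018],[[1.6,0,7.7],-0.018],[[1.6,0,7.7],-0.018],[[2.4,0,7.7],-0.018],[[3.2,0,7.7],-0.018],[[3.8,0,7.7],-0.018],[[4.2,0,7.7],-0.018],[[4.6,0,7.7],-0.018],[[4.6,0,7.7],-0.018]]'
python3 -c "
from st import *
rep()"
```

```text
clock: 4.58
ee_pos: [0.5033, -0.0619, 0.0552]
tool_rot: [[0.977, 0.214, 0.003], [0.214, -0.977, -0.0], [0.003, 0.001, -1.0]]
ft_force: [-0.1, 0.6, -0.1]
opening: 0.0252
grasp_force: 0.0
t 4.5833 station [-0.0858 -0.0694  0.0552] yaw 0.21515821131325932 F [-0.1194  0.6263 -0.0612]
```

```bash
python3 -m handwheel '[[[0.3,0,0],0],[[0.6,0,0],0],[[0.9,0,0],0],[[1.1,0,0],0],[[1.2,0,0],0],[[1.2,0,0],0]]'
python3 - <<'E'
from st import *
rep(); C=cal("wrist"); im=optics.snapshot("wrist"); cv2.imwrite("pics/w2.png",im[:,:,::-1])
for x in(-.064,-.07): print(proj("wrist",S(p,(x,-.11,.0524)),C),proj("wrist",S(p,(x,-.03,.0524)),C))
E
```

```text
clock: 5.08
ee_pos: [0.5129, -0.0595, 0.0541]
tool_rot: [[0.977, 0.213, -0.001], [0.213, -0.977, 0.0], [-0.001, -0.0, -1.0]]
ft_force: [-2.9, 0.4, 0.8]
opening: 0.025
grasp_force: 0.8
t 5.0833 station [-0.0759 -0.0691  0.0541] yaw 0.21483932963660574 F [-2.8807  0.4157  0.7701]
[224.2698 345.2654] [223.8083 179.5544]
[235.681  344.2358] [235.2476 180.3803]
```

View pics/w2.png

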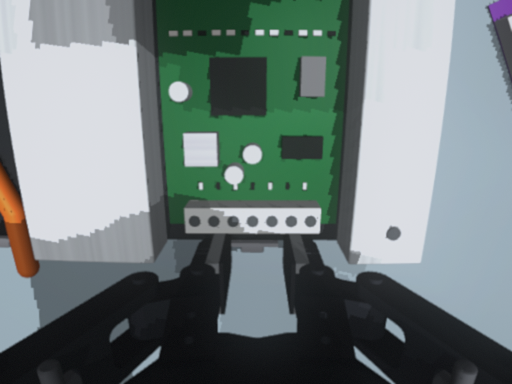

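```bash
python3 -m handwheel '[[[0.2,0,0],0],[[0.4,0,0],0],[[0.6,0,0],0],[[0.6,0,0],0]]'
python3 -c "
from st import *
rep()"
```

```text
clock: 5.47
ee_pos: [0.513, -0.0596, 0.0532]
tool_rot: [[0.977, 0.212, -0.014], [0.212, -0.977, -0.002], [-0.014, -0.0, -1.0]]
ft_force: [-11.4, -2.0, 9.7]
opening: 0.0252
grasp_force: 5.6
t 5.4667 station [-0.0758 -0.0692  0.0532] yaw 0.21386371726625558 F [-11.4472  -2.0462   9.6739]
```

```bash
python3 -m handwheel '[[[0.4,0,-0.3],0],[[0.8,0,-0.3],0],[[0.8,0,-0.3],0]]'
python3 - <<'E'
from st import *
rep()
C=cal("wrist"); im=optics.snapshot("wrist"); g=cv2.cvtColor(im,cv2.COLOR_RGB2HSV)
m=(g[:,:,0]>45)&(g[:,:,0]<80)&(g[:,:,1]>120)
for c in(172,176,180,326,330,334):
    r=np.where(m[:,c])[0].max(); print(c,r,inv(at_z("wrist",(r+.5,c),.0524,C)))
E
```

```text
clock: 5.72
ee_pos: [0.5131, -0.0593, 0.0534]
tool_rot: [[0.977, 0.211, -0.03], [0.211, -0.978, -0.004], [-0.03, -0.002, -1.0]]
ft_force: [-19.1, -3.1, 9.4]
opening: 0.0251
grasp_force: 9.7
t 5.7167 station [-0.0757 -0.0689  0.0534] yaw 0.21254674560376036 F [-19.096   -3.1485   9.3971]
172 222 [-0.0627 -0.0265  0.0524]
176 223 [-0.0632 -0.0284  0.0524]
180 223 [-0.0632 -0.0303  0.0524]
326 223 [-0.063  -0.1001  0.0524]
330 219 [-0.061  -0.1019  0.0524]
334 186 [-0.0445 -0.1026  0.0524]
```

```bash
python3 -m handwheel '[[[-2,0,0],0],[[-5,0,-0.5],0],[[-5,0,-4],0.1],[[-5,0,-8],0.2],[[-5,1,-12],0.3],[[-5,2,-16],0.4],[[-5,3,-20],0.5],[[-5,4,-24],0.6],[[-5,4.5,-25],0.7],[[-5,4.5,-25],0.8]]' 0
python3 - <<'E'
from st import *
s=rep(); print(s["joint_positions"]); 
im=optics.snapshot("top"); cv2.imwrite("pics/t2.png",im[:,:,::-1])
R=np.array(s["tool_rot"]);print(go((.1,-.114,.31)))
# lid/hasp right
im2=optics.snapshot("scene"); cv2.imwrite("pics/s2.png",im2[:,:,::-1])
cv2.imwrite("pics/c2.png",np.vstack([cv2.resize(im[70:210,150:350],None,fx=2.8,fy=2.8)[:,:,::-1],cv2.resize(im2[170:250,220:380],None,fx=3.5,fy=2.8*.9)[:,:560,::-1]]) )
E
```

```text
clock: 6.6
ee_pos: [0.4917, -0.1134, 0.3133]
tool_rot: [[0.83, -0.558, 0.013], [-0.558, -0.83, -0.004], [0.013, -0.004, -1.0]]
ft_force: [-0.3, -0.6, 0.6]
opening: 0.0001
grasp_force: 0.0
t 6.6 station [-0.108  -0.1173  0.3133] yaw -0.5923919065101011 F [-0.2713 -0.5963  0.5706]
[ 0.52    0.0516 -0.387   1.8319  0.0228  1.2486 -2.0366]
[ 14.3364 -15.2437   0.2313]
```

View pics/c2.png

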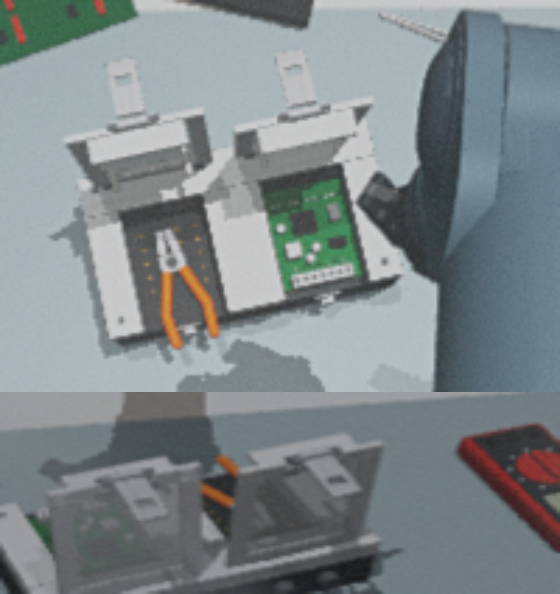

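```bash
python3 -m handwheel '[[[0,0,0],-0.12],[[1,-1,0],-0.24],[[3,-3,0],-0.36],[[5,-5,0],-0.48],[[7,-7,0],-0.6],[[9,-9.5,0],-0.72],[[11,-11.5,0],-0.84],[[13,-13.5,0],-0.96],[[14.3,-15.2,0],-1.08],[[14.3,-15.2,0],-1.2]]' 0
python3 - <<'E'
from st import *
s=rep(); print(s["joint_positions"]); R=np.array(s["tool_rot"]); E=np.array(cal("wrist")[0]["extrinsics"]); print("cam in tool",R.T@(E[:3,3]-s["ee_pos"]))
E
```

```text
clock: 7.53
ee_pos: [0.6936, -0.0599, 0.3044]
tool_rot: [[0.809, 0.587, -0.0], [0.587, -0.809, 0.004], [0.003, -0.004, -1.0]]
ft_force: [-0.1, 0.9, -0.1]
opening: 0.0002
grasp_force: 0.0
t 7.5333 station [ 0.1006 -0.1076  0.3044] yaw 0.6276787983331389 F [-0.0584  0.8718 -0.1214]
[ 0.4007  0.4798 -0.5347  1.3622  0.2382  1.3641 -1.0759]
cam in tool [ 0.0711 -0.0011 -0.1424]
```

```bash
python3 -m handwheel '[[[0,0,0],-0.12],[[-0.3,0.7,0],-0.24],[[-0.3,0.7,0],-0.36],[[-0.3,0.7,0],-0.48],[[-0.3,0.7,0],-0.6],[[-0.3,0.7,1],-0.72],[[-0.3,0.7,3],-0.84],[[-0.3,0.7,5],-0.96],[[-0.3,0.7,7],-1.08],[[-0.3,0.7,9],-1.155]]' 0
python3 - <<'E'
from st import *
s=rep(); print(s["joint_positions"]);im=optics.snapshot("scene"); cv2.imwrite("pics/s3.png",cv2.resize(im[100:290,180:400],None,fx=3,fy=3)[:,:,::-1])
E
```

```text
clock: 8.37
ee_pos: [0.6919, -0.0703, 0.215]
tool_rot: [[-0.207, 0.978, -0.001], [0.978, 0.207, 0.001], [0.001, -0.001, -1.0]]
ft_force: [0.5, -0.3, -0.7]
opening: 0.0002
grasp_force: 0.0
t 8.3667 station [ 0.0968 -0.1174  0.215 ] yaw 1.7790317674878318 F [ 0.5278 -0.3135 -0.7121]
[ 0.5397  0.5882 -0.7186  1.4596  0.3949  1.2429 -0.0149]
```

View pics/s3.png

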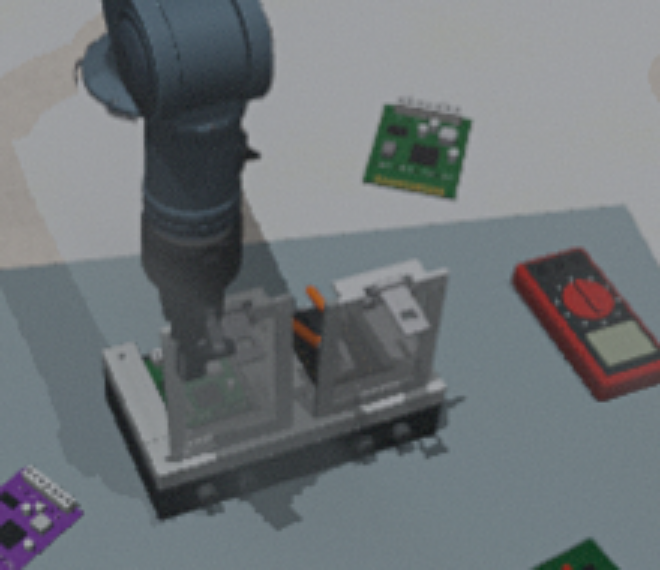

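```bash
python3 -m handwheel '[[[0.3,-1.4,0.9],0],[[0.3,-2.7,0.9],0],[[0.3,-4,1.2],0],[[0.3,-5.2,1.5],0],[[0.3,-6.5,2.1],0],[[0.3,-7.6,2.6],0],[[0.3,-8.7,3.3],0],[[0.3,-9.8,4.1],0],[[0.3,-10.7,5],0],[[0.3,-11.6,6],0]]' 0
python3 - <<'E'
from st import *
s=rep();im=optics.snapshot("scene"); cv2.imwrite("pics/s4.png",cv2.resize(im[100:290,180:400],None,fx=3,fy=3)[:,:,::-1])
for t in("lid_right_edge","hasp_right_pivot","hasp_right_end"):
    print(t,[(d["position"],d["confidence"]) for d in models.landmark_of("scene",t)[:3]])
C=cal("scene")
for th in(.6,.7,.8,1.,1.2,1.4):print(th,proj("scene",S(p,(.072-.149*np.cos(th)+.006*np.sin(th),-.07,.075+.149*np.sin(th)+.006*np.cos(th))),C))
E
```

```text
clock: 9.25
ee_pos: [0.5783, -0.0905, 0.1576]
tool_rot: [[-0.199, 0.98, 0.002], [0.98, 0.199, 0.0], [-0.0, 0.002, -1.0]]
ft_force: [-0.1, -1.3, 0.8]
opening: 0.0001
grasp_force: 0.4
t 9.25 station [-0.0185 -0.1132  0.1576] yaw 1.7710422812099516 F [-0.139  -1.3347  0.7824]
lid_right_edge [([193.6, 241.1], 0.86)]
hasp_right_pivot [([193.0, 238.5], 0.55)]
hasp_right_end [([194.2, 247.0], 0.56)]
0.6 [194.8381 240.0139]
0.7 [194.2159 241.2621]
0.8 [194.115  242.6839]
1.0 [195.5486 246.0107]
1.2 [199.2256 249.8933]
1.4 [205.1227 254.187 ]
```

View pics/s4.png

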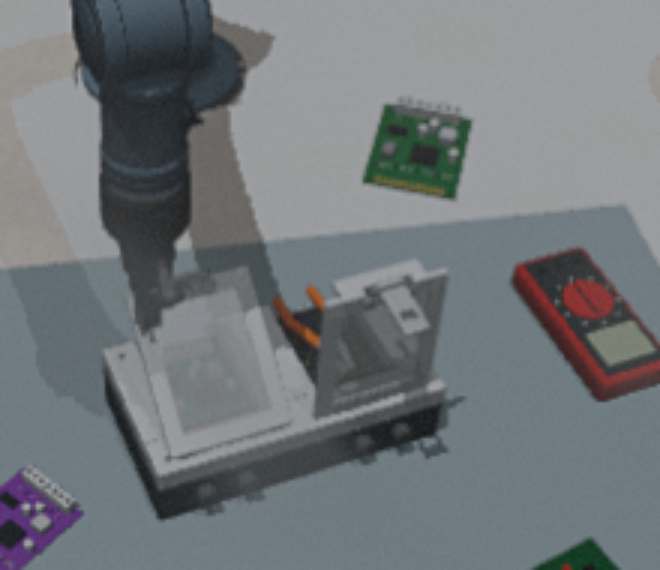

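```bash
python3 -m handwheel '[[[0,-0.7,1.1],0],[[0,-1.4,2.3],0],[[0,-1.9,3.5],0],[[0,-2.2,4.8],0],[[0,-2.5,6.1],0],[[0,-2.6,7.2],0],[[0,-2.6,7.7],0],[[0,-2.6,8],0],[[0,-2.6,8],0]]' 0
python3 - <<'E'
from st import *
s=rep();optics.snapshot("scene")
for t in("lid_right_edge","hasp_right_pivot","hasp_right_end"):
    print(t,[(d["position"],d["confidence"]) for d in models.landmark_of("scene",t)[:3]])
E
```

```text
clock: 10.2
ee_pos: [0.5513, -0.0962, 0.0808]
tool_rot: [[-0.198, 0.98, -0.007], [0.98, 0.198, -0.004], [-0.002, -0.007, -1.0]]
ft_force: [-12.9, -0.1, 28.9]
opening: 0.0
grasp_force: 14.6
t 10.2 station [-0.0462 -0.1131  0.0808] yaw 1.7696283772032115 F [-12.912   -0.0625  28.9211]
lid_right_edge [([204.6, 236.9], 0.95)]
hasp_right_pivot [([208.0, 236.1], 0.65)]
hasp_right_end [([196.1, 238.6], 0.5)]
```

```bash
python3 -m handwheel '[[[0,0,-2],0],[[0,0.5,-5],0.05],[[0,1,-8],0.17],[[0,2,-8.5],0.29],[[0,3,-8.5],0.41],[[0,3,-8.5],0.53],[[0,3,-8.5],0.65],[[0,3,-8.5],0.77],[[0,3,-8.5],0.89],[[0,3,-8.5],1.01]]' 0
python3 -m handwheel '[[[0,0,0],0.12],[[0,0,0],0.24],[[0,0,0],0.36],[[0,0,0],0.48],[[0,0,0],0.548],[[0,0,0],0.548]]' 0
python3 - <<'E'
from st import *
s=rep(); print(s["joint_positions"],go((-.035,-.07,.165)),go((-.035,-.07,.1165))); im=optics.snapshot("scene");im2=optics.snapshot("top")
cv2.imwrite("pics/s5.png",np.hstack([cv2.resize(im[130:290,200:340],None,fx=2.8,fy=2.8),cv2.resize(im2[70:230,180:300],None,fx=2.8,fy=2.8)])[:,:,::-1])
E
```

```text
clock: 11.23
ee_pos: [0.5819, -0.0899, 0.1614]
tool_rot: [[0.729, 0.685, -0.001], [0.685, -0.729, 0.0], [-0.0, -0.001, -1.0]]
ft_force: [-0.8, 0.0, -0.5]
opening: 0.0001
grasp_force: 0.0
clock: 11.73
ee_pos: [0.5819, -0.0898, 0.1615]
tool_rot: [[0.978, 0.21, -0.001], [0.21, -0.978, -0.0], [-0.001, -0.0, -1.0]]
ft_force: [-0.0, 0.7, -0.3]
opening: -0.0003
grasp_force: 0.0
t 11.7333 station [-0.0148 -0.1133  0.1615] yaw 0.21128498070909676 F [-0.0222  0.6686 -0.33  ]
[ 0.4617  0.3811 -0.457   1.7925  0.1947  1.0133 -1.4301] [-2.0212 -4.3275 -0.3489] [-2.0178 -4.327   4.5011]
```

View pics/s5.png

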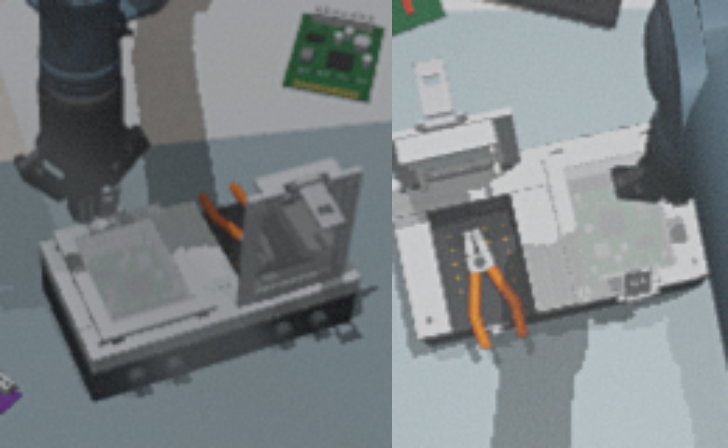

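```bash
python3 -m handwheel '[[[-1,-2,0],0],[[-2,-4.3,0],0],[[-2,-4.3,2.5],0],[[-2,-4.3,4.5],0],[[-3.6,-4.3,4.5],0],[[-4.8,-4.3,4.5],0],[[-5.8,-4.3,4.5],0],[[-6.7,-4.3,4.6],0],[[-7.5,-4.3,4.8],0],[[-8.3,-4.3,5],0]]' 0
python3 -m handwheel '[[[-0.8,0,0.5],0],[[-1.4,0,1.1],0],[[-1.9,0,2],0],[[-2.3,0,3],0],[[-2.3,0,3],0]]' 0
python3 - <<'E'
from st import *
s=rep(); im=optics.snapshot("wrist");im2=optics.snapshot("top")
for n in("top","scene"):
    for t in("hasp_right_pivot","hasp_right_end"): print(n,t,[(d["position"],round(d["confidence"],2)) for d in models.landmark_of(n,t)[:3]])
cv2.imwrite("pics/s6.png",np.hstack([cv2.resize(im,None,fx=.85,fy=.85),cv2.resize(im2[130:215,200:300],None,fx=3.6,fy=3.84)[:326]])[:,:,::-1])
E
```

```text
clock: 12.67
ee_pos: [0.4918, -0.0658, 0.1126]
tool_rot: [[0.978, 0.211, 0.002], [0.211, -0.978, -0.0], [0.001, 0.001, -1.0]]
ft_force: [-0.6, 0.3, -0.7]
opening: 0.0001
grasp_force: 0.1
clock: 13.08
ee_pos: [0.4661, -0.0705, 0.0796]
tool_rot: [[0.978, 0.21, -0.006], [0.21, -0.978, 0.001], [-0.005, -0.002, -1.0]]
ft_force: [-0.5, 0.1, 0.5]
opening: 0.0005
grasp_force: 0.0
t 13.0833 station [-0.124  -0.07    0.0796] yaw 0.21154652897329299 F [-0.5085  0.0674  0.4754]
top hasp_right_pivot []
top hasp_right_end [([176.7, 110.8], 0.4)]
scene hasp_right_pivot [([206.3, 238.4], 0.65), ([212.8, 321.6], 0.4)]
scene hasp_right_end [([195.7, 242.7], 0.46)]
```

View pics/s6.png

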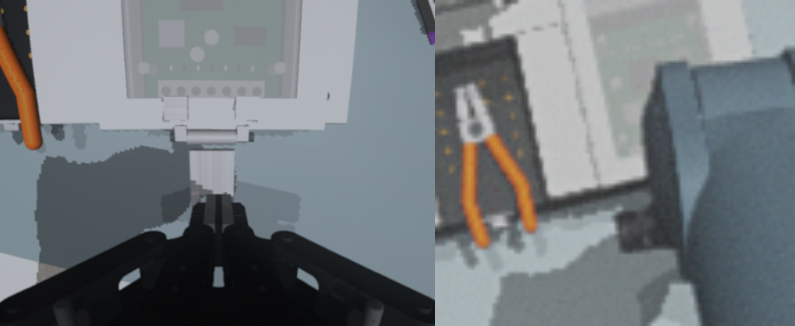

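```bash
python3 -m handwheel '[[[0,0,1],0],[[0.2,0,1.8],0],[[0.4,0,2.6],0],[[0.9,0,3.3],0],[[1.5,0,3.9],0],[[2.1,0,4.3],0],[[2.6,0,4.5],0],[[3,0,4.5],0],[[3.2,0,4.5],0],[[3.2,0,4.5],0]]' 0
python3 -c "
from st import *
rep()"
```

```text
clock: 14.22
ee_pos: [0.491, -0.0651, 0.034]
tool_rot: [[0.978, 0.209, -0.021], [0.209, -0.978, -0.002], [-0.021, -0.002, -1.0]]
ft_force: [-13.0, -2.4, 3.3]
opening: 0.0001
grasp_force: 0.0
t 14.2167 station [-0.0985 -0.0699  0.034 ] yaw 0.2107478848103289 F [-13.0411  -2.4216   3.2534]
```

```bash
python3 -c "
from st import *
s=rep();print(s['ft_torque'],s['joint_efforts'])"
python3 -m handwheel '[[[-1,0,0],0],[[-2.5,0,0],0],[[-5,0,-1],0],[[-6,0,-5],0],[[-6,0,-8],0],[[-6,0,-10],0],[[-6,0,-10],0],[[-6,0,-10],0]]' 0
python3 - <<'E'
from st import *
s=rep(); im=optics.snapshot("wrist");C=cal("wrist")
for t in("hasp_right_pivot","hasp_right_end","catch_right"): print(t,[(d["position"],round(d["confidence"],2)) for d in models.landmark_of("wrist",t)[:3]])
for ph in(0,.05,.1,.2):
    q=lambda r,dy:proj("wrist",S(p,(-.0808-r*np.sin(ph)-.002*np.cos(ph),-.07+dy,.079-r*np.cos(ph)+.002*np.sin(ph))),C)
    print(ph,q(.056,0),q(.056,.012),q(.056,-.012),q(.02,0))
print("catch",proj("wrist",S(p,(-.0828,-.07,.042)),C))
r,c=map(int,proj("wrist",S(p,(-.0835,-.07,.045)),C)); r=min(max(r,70),310)
cv2.imwrite("pics/w7.png",cv2.resize(im[r-70:r+70,c-90:c+90],None,fx=4.2,fy=4.2,interpolation=cv2.INTER_CUBIC)[:,:,::-1]); print("crop origin",r-70,c-90)
E
```

```text
t 14.2167 station [-0.0985 -0.0699  0.034 ] yaw 0.2107478848103289 F [-13.0411  -2.4216   3.2534]
[-0.3398  2.2159  0.0212] [ -1.9222 -35.8599  -5.4286 -24.1147   0.0256  -3.4388  -0.0385]
clock: 14.88
ee_pos: [0.4441, -0.0765, 0.1391]
tool_rot: [[0.978, 0.21, 0.005], [0.21, -0.978, -0.001], [0.005, 0.002, -1.0]]
ft_force: [-0.5, 0.1, -0.9]
opening: -0.0001
grasp_force: 0.0
t 14.8833 station [-0.1467 -0.0712  0.1391] yaw 0.21200924734412036 F [-0.4627  0.0893 -0.8712]
hasp_right_pivot [([108.0, 248.0], 0.6)]
hasp_right_end []
catch_right [([34.8, 48.0], 0.66)]
0 [104.9713 258.1514] [104.9778 242.692 ] [105.0005 273.6075] [106.0316 258.4218]
0.05 [108.6463 258.1472] [108.6522 242.7163] [108.6742 273.5748] [107.5576 258.4204]
0.1 [112.3015 258.1439] [112.3069 242.7332] [112.3283 273.5512] [109.0735 258.4195]
0.2 [119.5393 258.1399] [119.5438 242.7453] [119.5638 273.5313] [112.0637 258.4189]
catch [105.4912 258.284 ]
crop origin 36 168
```

View pics/w7.png

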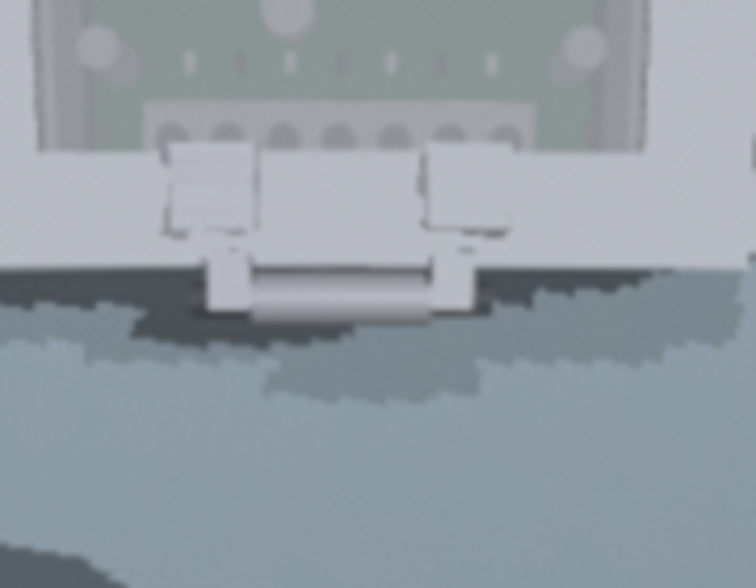

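```bash
python3 -m handwheel '[[[-2,0,2],0],[[-4,0,4],0],[[-5.5,0,6],0],[[-5.5,0,8],0],[[-5.5,0,8],0],[[-5.5,0,8],0]]' 0
python3 - <<'E'
from st import *
s=rep(); im=optics.snapshot("wrist");C=cal("wrist"); cv2.imwrite("pics/w8.png",im[:,:,::-1])
for t in("hasp_right_pivot","hasp_right_end","catch_right"): print(t,[(d["position"],round(d["confidence"],2)) for d in models.landmark_of("wrist",t)[:3]])
o=models.outline_of("wrist","hasp_right_end")
for d in o[:2]:
    R=d["region"];ys,xs=np.where(R);print("outline",d["confidence"],ys.min(),ys.max(),xs.min(),xs.max())
    for y in range(ys.min(),ys.max()+1,5): x=np.where(R[y])[0]; print(y,x.min() if len(x) else None,x.max() if len(x) else None,end="; ")
    print()
for ph in(0,.05,.1,.2):
    q=lambda r,dy:proj("wrist",S(p,(-.0808-r*np.sin(ph)-.002*np.cos(ph),-.07+dy,.079-r*np.cos(ph)+.002*np.sin(ph))),C)
    print(ph,q(.056,0),q(.056,.012),q(.056,-.012),q(.02,0))
print("catch",proj("wrist",S(p,(-.0828,-.07,.042)),C),"pivot",proj("wrist",S(p,(-.0808,-.07,.079)),C))
c=int(proj("wrist",S(p,(-.0835,-.07,.03)),C)[1])
g=cv2.cvtColor(im,cv2.COLOR_RGB2GRAY)
for y in range(0,130,3): print(y,g[y,c-24:c+25:4].tolist())
E
```

```text
clock: 15.58
ee_pos: [0.3866, -0.0872, 0.0559]
tool_rot: [[0.978, 0.211, -0.004], [0.211, -0.978, 0.002], [-0.003, -0.003, -1.0]]
ft_force: [0.6, -0.1, 0.1]
opening: -0.0001
grasp_force: 0.0
t 15.5833 station [-0.2052 -0.0695  0.0559] yaw 0.2123253623498483 F [ 0.5863 -0.0999  0.0614]
hasp_right_pivot []
hasp_right_end []
catch_right []
0 [ -3.7513 260.5466] [ -3.6926 236.6092] [ -3.5957 284.4748] [-30.7374 261.4546]
0.05 [  2.0026 260.5353] [  2.0579 236.6353] [  2.1529 284.4262] [-28.2144 261.4518]
0.1 [  7.6547 260.5265] [  7.707  236.6459] [  7.8002 284.3982] [-25.7526 261.4506]
0.2 [ 18.6451 260.5167] [ 18.6918 236.6199] [ 18.7822 284.4047] [-21.0282 261.4528]
catch [-16.436  260.9727] pivot [-58.9009 262.2142]
0 [70, 71, 71, 71, 70, 71, 70, 70, 71, 70, 71, 71, 71]
3 [71, 71, 70, 70, 71, 71, 70, 70, 70, 70, 71, 71, 70]
6 [70, 71, 70, 72, 71, 71, 72, 126, 118, 92, 80, 77, 126]
9 [72, 71, 71, 71, 71, 70, 127, 127, 126, 126, 127, 127, 126]
12 [72, 72, 72, 72, 71, 124, 127, 127, 127, 126, 126, 127, 127]
15 [72, 72, 71, 72, 77, 127, 126, 127, 127, 126, 126, 127, 127]
18 [73, 78, 74, 
[... 1910 characters left out ...]

102 [152, 152, 152, 151, 152, 152, 151, 151, 151, 152, 152, 152, 152]
105 [152, 152, 151, 152, 152, 152, 152, 151, 152, 151, 152, 151, 152]
108 [151, 151, 152, 152, 151, 151, 152, 152, 152, 152, 151, 152, 152]
111 [152, 151, 152, 152, 151, 152, 151, 152, 152, 152, 151, 152, 152]
114 [151, 151, 151, 152, 152, 151, 152, 151, 152, 151, 153, 151, 151]
117 [152, 152, 151, 152, 151, 152, 151, 152, 152, 152, 152, 152, 152]
120 [151, 151, 151, 152, 152, 151, 152, 152, 152, 152, 152, 152, 152]
123 [151, 151, 151, 151, 152, 152, 152, 151, 152, 151, 151, 151, 152]
126 [151, 151, 150, 151, 153, 152, 152, 151, 152, 152, 152, 152, 151]
129 [152, 152, 152, 151, 151, 152, 152, 152, 153, 152, 152, 151, 151]
```

```bash
python3 -m handwheel '[[[0.7,0,-2],0],[[1.5,0,-4.5],0],[[1.5,0,-4.5],0],[[1.5,0,-4.5],0]]' 0
python3 - <<'E'
from st import *
s=rep(); im=optics.snapshot("wrist");C=cal("wrist"); cv2.imwrite("pics/w9.png",im[:,:,::-1])
for t in("hasp_right_pivot","hasp_right_end","catch_right"): print(t,[(d["position"],round(d["confidence"],2)) for d in models.landmark_of("wrist",t)[:3]])
for ph in(0,.05,.1,.2):
    q=lambda r,dy:proj("wrist",S(p,(-.0808-r*np.sin(ph)-.002*np.cos(ph),-.07+dy,.079-r*np.cos(ph)+.002*np.sin(ph))),C)
    print(ph,q(.056,0),q(.056,.012),q(.056,-.012),q(.02,0))
print("catch",proj("wrist",S(p,(-.0828,-.07,.042)),C),"bar outer",proj("wrist",S(p,(-.0855,-.07,.079)),C),"ledge",proj("wrist",S(p,(-.077,-.1,.081)),C))
c=int(proj("wrist",S(p,(-.0835,-.07,.03)),C)[1])
g=cv2.cvtColor(im,cv2.COLOR_RGB2GRAY)
print(c)
for y in range(0,90,2): print(y,g[y,c-32:c+33:4].tolist())
E
```

```text
clock: 16.17
ee_pos: [0.4057, -0.085, 0.1046]
tool_rot: [[0.978, 0.211, 0.006], [0.211, -0.978, -0.002], [0.005, 0.003, -1.0]]
ft_force: [-0.7, -0.4, 0.3]
opening: 0.0002
grasp_force: 0.0
t 16.1667 station [-0.1861 -0.0714  0.1046] yaw 0.21232325112619063 F [-0.6528 -0.4409  0.273 ]
hasp_right_pivot [([26.2, 248.3], 0.91)]
hasp_right_end []
catch_right [([44.0, 249.8], 0.65)]
0 [ 43.7728 258.0676] [ 43.7973 239.5518] [ 43.8402 276.5773] [ 32.9049 258.429 ]
0.05 [ 48.2323 258.0636] [ 48.2557 239.5786] [ 48.2973 276.5426] [ 34.7913 258.4279]
0.1 [ 52.634  258.0608] [ 52.6565 239.5952] [ 52.6967 276.5204] [ 36.6464 258.4274]
0.2 [ 61.2523 258.0586] [ 61.273  239.5975] [ 61.3108 276.5138] [ 40.2497 258.4282]
catch [ 38.5258 258.2419] bar outer [ 30.6659 258.6909] ledge [ 11.7994 322.0746]
258
0 [185, 185, 186, 185, 185, 185, 186, 184, 186, 185, 185, 184, 185, 186, 186, 186, 185]
2 [185, 185, 185, 185, 185, 185, 185, 185, 184, 185, 185, 180, 163, 163, 165, 167, 179]
4 [186, 185, 185, 185, 185, 185, 185, 185, 185, 185, 184, 184, 123, 122, 108, 88, 102]
6 [185, 185, 185, 185, 185, 185, 185,
[... 2748 characters left out ...]
9, 130, 128, 129, 128, 129, 130, 129, 129, 129, 129, 128, 129, 130, 132, 149]
76 [137, 129, 129, 129, 128, 129, 129, 129, 129, 129, 129, 129, 129, 129, 129, 135, 150]
78 [132, 131, 128, 129, 129, 128, 130, 130, 129, 129, 129, 129, 130, 131, 129, 145, 149]
80 [135, 148, 141, 132, 129, 130, 133, 129, 130, 132, 129, 129, 135, 146, 140, 146, 150]
82 [150, 151, 150, 148, 143, 140, 149, 142, 132, 148, 141, 134, 149, 150, 149, 149, 149]
84 [150, 150, 150, 149, 150, 150, 150, 150, 149, 150, 150, 149, 149, 149, 149, 149, 149]
86 [151, 151, 150, 150, 150, 150, 151, 150, 150, 150, 150, 150, 150, 149, 150, 150, 149]
88 [150, 150, 151, 150, 150, 151, 150, 150, 150, 150, 150, 149, 150, 149, 150, 149, 149]
```

```bash
python3 -c "
from rig import ticket
print(ticket.close_job())"
```

```text
the job is handed in; nothing more can be done
None
```

The job is handed in: the board is home in the right nest's connector, its lid is shut, and its hasp hangs over the catch about 0.03 rad (2 mm at the end) off flat, because the hinge bar stopped the finger pressing it further. The idle nest, meter, spool and bin were not touched.

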